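# Stand the fallen resin column up and clip it into its bench stand

## Task

The white resin column with blue end caps is lying on the bench: raise it upright by pivoting it on its foot end (the end without the black grip bosses), always keeping the foot on or close to the table, and press it into the red spring clip of its stand until the jaws snap round it and you feel it come up against the stop. How far back the clip head is set differs each time, so find it by touch and never shove hard. Leave the column released, upright in the clip with its foot down on the table; do not let it fall, and do not push away or knock over the blue flask, probe holder, vial or agar dish.

Things in the scene. Friction and masses are not known exactly. Their poses are not given: they have to be found in the camera images.
- column: Resin column, 0.6 kg, 215 mm long: round white barrel, 28 mm diameter, between square blue caps, 32 x 32 mm (foot cap 24 long, top cap 36 long). Origin: centre of its underside as it lies, axis 16 mm above; x runs from foot (-107.5) to top (+107.5), y across, z up as it lies. The top cap has a round black grip boss, 14 mm diameter, on each side (+y, -y), 38 mm over both.
- column_foot (a point): Centre of the foot's end face (on the column's axis). The flat square foot lets the column stand free on the table for a moment, e.g. to regrasp it.
- column_boss (a point): On the column's axis midway between the bosses, 192 mm from the foot face, 23 mm from the top face: the place to grip. Gripped with 20 to 30 N the column swivels about the bosses, its foot trailing on the table while the gripper keeps pointing down; at 80 N it hardly swivels.
- column_band (a point): Point on the column's axis 148 mm from the foot face, the part of the barrel that the clip holds.
- stand: Fixed bench stand, open at its -x front; the column enters along its +x, at y = 0. Origin on the table. White base 130 mm wide, 12 high, x = 57 to 142, carries the clip head, locked on a rail at an unreported setting d = -20 to +20 mm along x. A clipped column's axis is at x = d, its foot on the table. Pushing the stand with over 45 N breaks it. Nothing is higher than 156 mm.
- jaw_left (a joint): Opening of the clip's left red jaw (stand's +y side), rad: 0 with no column, 0.02 to 0.06 round a column fully in, 0.2 as the barrel passes the noses. Sprung shut. Clip: 141 to 155 mm above the table; noses 11 mm before the clipped column's axis, flared tips 28 mm before it. Snapping in takes 3 to 8 N.
- jaw_right (a joint): The same for the right jaw (stand's -y side). Below the clip the head has a black foot stop, 28 mm high, 70 mm wide, its face 16.5 mm behind the clipped column's axis; the barrel seats in a black V between the jaws.
- flask: Blue flask, 62 mm diameter, 90 mm high, loose bystander; origin at the centre of its underside.
- probe_holder: Steel holder with an upright handle, 40 mm foot, 119 mm high, loose bystander; origin at the centre of its underside.
- vial: Dropper vial, 20 mm diameter, 82 mm high, loose bystander; origin at the centre of its underside.
- dish: Petri dish with brown agar, 94 mm diameter, 17 mm high, loose bystander; origin at the centre of its underside.

How it is judged:
By the outcome, as a careful person would: the job done as asked, in the order asked, and still so for the second after the job is handed in, with the robot touching nothing.
It also fails if it takes over 53 s, if anything falls off the work surface, if the arm or the gripper's body presses on something with over 40 N, if the wrist force passes 120 N, or if a joint passes its speed limit or range.

## Robot

A 6-joint arm with a two-finger parallel gripper is mounted at the origin on a cart in front of the work surface, level with it; the furniture and walls round the work are solid. World frame = base frame: x ahead of the robot, y to its left, z up, the work surface at z = 0. Lengths are in mm, angles in degrees, forces in N, time in s.
With the tool pointing down it reaches from about 300 to 850 mm from the base axis. Payload 4.2 kg.
Tool frame: the origin (TCP) lies at the very end of the fingers, on their centre line; the grasp point (between the pads) lies 19 mm behind it (env.tcp_to_grasp is the distance from the TCP to the grasp point, in mm); z points along the fingers, y is the line along which they close (so a half turn about z gives the same grasp; the last joint's range is limited). The gripper opens to 91 mm and grips with 3 to 60 N. Pads are 32 mm wide; open, the fingers measure 118 mm over their backs; the gripper's body (76 mm by 178 mm) begins 60 mm behind the grasp point.
Start: joints at [61.994, 18.312, 89.639, -0, 72.044, -1.146], TCP at [259.799, 512.979, 213.976] pointing down, gripper open.
Joint ranges: [-177.97, 177.97], [-48.28, 115.42], [12.27, 149.76], [-77.06, 257.06], [2.81, 150.46], [-146.56, 146.56]. Speed limits (degrees/s): [147.25, 147.25, 180, 180, 180, 180].

## Interface

Orientations are given as [roll, pitch, yaw] about the fixed x, y, z axes, in that order (R = Rz(yaw) Ry(pitch) Rx(roll)).
In Python, from workcell import env gives the robot as it stands.
- The arm moves only by the tool move_arm, never from a script. Its argument "plan" is a list of rows, each a list of 3 entries, a list of its own where there are three numbers: the shift along the world's x, y, z in cm, then the turn about the world's z in degrees, then the closure, from 0 (fully open) to 1 (shut). In form: [[[x, y, z], turn, claw], ...]. A call has 1 to 5 rows; each row shifts and turns the commanded pose from where the row before left it; what a row does not reach is not made up. A row lasts 1/10 s, in which the tool goes at most 50 mm and 8.59 degrees, less where a joint would pass 70% of its speed; a pose out of reach is approached as far as the arm can. A call is refused whole if a number of a shift passes 5 or a number of a turn 8.59, either way. A call with a gripper value outside its range is refused whole. The fingers move at their own pace and stop on an object; "squeeze" is the grip in N (left out, the last holds). Time passes only in rows, so rows that do not move let the fingers close. It gives the time, the measured TCP pose, the force, the opening and the grip force at its end, in the units of the state.
- env.state(): the state, without advancing time (a new reading comes with each control period).
- env.grab_frame(name): name is "scene" or "top"; returns a dict with "frame" (384x512x3 uint8, red, green, blue), "z_map" (384x512 float32, mm along the optical axis (not along the pixel's ray), 0 where there is no reading), "fovy" (degrees; the focal length in pixels is half the picture's height over the tangent of half this angle, whatever the lens; pixels are square), "cx", "cy" (the principal point, pixels), "position" and "orientation" of the camera in the world. Camera axes: x right, y down, z forward; pixel columns grow to the right and rows downward; lengths in mm; the calibration is good to about 2 mm. A picture is of the moment at which its call begins.
- env.job_done(): hands the job in; it is judged then, once.
Trained networks look in a picture, given as the dict that the camera call returned (one of the last four; its "shot" number tells which), for a name from the list of things; names that differ only in an ending like _2 or _b are one class to them, and where a whole thing is asked for, a point or a joint stands for the part that bears it (a point fixed in the world has none). Each returns a list of dicts, best first, with "score" (0 to 1); they miss things now and then, are a little off and sometimes report something else, mostly with a low value. They report only what shows in the picture. A call takes as long as a camera call.
- env.search_frame(picture, label): "point" ([column, row] in pixels, amid what is visible of it).
- env.landmark_of(picture, label): "point" ([column, row] in pixels: a listed point, or the origin of a listed thing).
The state is a dict: "time_s": time; "qpos": joint angles; "qvel": joint speeds; "effort": joint torques, N m; "ee_pos": TCP position; "ee_rot": TCP orientation; "force": force on the tool from outside, world axes, zero at the start; "torque": the same for the moment, N m; "gripper_width": finger opening in mm; "gripper_force": force on a finger pad.
Only numpy, scipy, OpenCV 4.12 (cv2) and the standard library are available. Lean on these libraries where they do the work, as an engineer would, in place of code of your own. Each camera call takes 0.05 s, during which the arm holds its last target. There are 200 camera calls.

## Working session

There is one attempt and no reset: what is moved stays moved. The work goes in short steps, Python scripts to look and compute and a tool call to move; the robot and the scene stay as the last step left them, time stands still between calls to the robot, and variables do not carry over. Pictures are saved under pics/ and viewed, at most 10 in all, crops included, and the job is handed in when it is done.

Besides the shell and the picture viewer there is one more tool, called as name(argument=value, ...) on one line, values as JSON. move_arm: Moves the arm, as the interface text tells. Its arguments: {"type":"object","properties":{"plan":{"type":"array","items":{"type":"array"}},"squeeze":{"type":"number"}},"required":["plan"]}

```bash
mkdir -p pics; ls; cat > h.py <<'E'
from workcell import env
import numpy as np, cv2
from scipy.spatial.transform import Rotation as R
def rot(o):
    o=np.array(o,float)
    if o.shape==(3,3): return o
    if o.size==4: return R.from_quat(o).as_matrix()
    return R.from_euler('xyz',o,degrees=True).as_matrix()
def ray(p,uv):
    f=p['frame'].shape[0]/2/np.tan(np.radians(p['fovy'])/2)
    d=np.array([(uv[0]-p['cx'])/f,(uv[1]-p['cy'])/f,1.])
    return np.array(p['position'],float),rot(p['orientation'])@d
def depthpt(p,uv):
    c,d=ray(p,uv); z=p['z_map'][int(round(uv[1])),int(round(uv[0]))]
    return c+d*z
def onz(p,uv,z):
    c,d=ray(p,uv); return c+d*(z-c[2])/d[2]
def tri(p,u,q,v):
    c1,d1=ray(p,u);c2,d2=ray(q,v)
    s=np.linalg.lstsq(np.c_[d1,-d2],c2-c1,rcond=None)[0]
    a,b=c1+s[0]*d1,c2+s[1]*d2
    return (a+b)/2,np.linalg.norm(a-b)
E
python3 - <<'E'
from h import *
np.set_printoptions(precision=1,suppress=True)
print(env.state())
s=env.grab_frame('scene');t=env.grab_frame('top')
for p in (s,t): print(p['position'],p['orientation'],p['fovy'],p['cx'],p['cy'])
cv2.imwrite('pics/a.png',cv2.cvtColor(s['frame'],cv2.COLOR_RGB2BGR));cv2.imwrite('pics/b.png',cv2.cvtColor(t['frame'],cv2.COLOR_RGB2BGR))
for l in ['column','column_foot','column_boss','column_band','stand','jaw_left','jaw_right','flask','probe_holder','vial','dish']:
    a=env.landmark_of(s,l);b=env.landmark_of(t,l)
    print(l,[(x['point'],round(x['score'],2)) for x in a[:2]],[(x['point'],round(x['score'],2)) for x in b[:2]])
    if a and b: print('   tri',*tri(s,a[0]['point'],t,b[0]['point']),'depth',depthpt(t,b[0]['point']))
E
```

```text
pics
{'time_s': 0.0, 'qpos': array([62. , 18.4, 89.7, -0. , 72. , -1.1]), 'qvel': array([-0. ,  0. , -0.1, -0. , -0.1,  0. ]), 'effort': array([ -0. , -41.2, -23.2,   0.1,   0. ,  -0. ]), 'ee_pos': array([259.6, 512.5, 213.1]), 'ee_rot': array([-179.9,   -0. ,  153.1]), 'force': array([ 0.6, -1.1, -0.1]), 'torque': array([-0.,  0.,  0.]), 'gripper_force': 0.0, 'gripper_width': 91.498977535994}
[-179.6 -631.2  750.4] [-125.    -0.6  -51.9] 46.595820776698744 251.50902512646144 192.15491586550127
[ 408.3 -104.7 1187.6] [-172.     0.2  -89.3] 52.60375091891022 248.17292636720532 192.2080840538365
column [([244.6, 232.7], 0.65)] [([242.3, 210.7], 0.92), ([240.0, 169.2], 0.49)]
   tri [515.6 -78.8  -0.6] 8.773460179987154 depth [515.4 -82.7  32.7]
column_foot [([284.5, 242.8], 0.65), ([325.7, 329.8], 0.31)] [([273.0, 206.5], 0.89)]
   tri [ 534.8 -179.6    6.4] 9.661580797530169 depth [ 529.2 -174.3   31.4]
column_boss [] [([213.6, 214.4], 0.78), ([238.1, 166.8], 0.22)]
column_band [([229.2, 220.6], 0.77)] [([224.5, 213.3], 0.73)]
   tri [507.8 -28.4  18.9] 1.1762000705623876 depth [507.5 -29.4  26.8]
stand [([269.2, 204.4], 0.75)] [([239.8, 169.1], 0.74)]
   tri [641.3 -67.8  13.5] 12.92671588290291 depth [648.2 -72.4   0.5]Traceback (most recent call last):
  File "<stdin>", line 8, in <module>
ValueError: it knows: column, column_band, column_boss, column_foot, dish, flask, probe_holder, stand, vial
```

View pics/a.png

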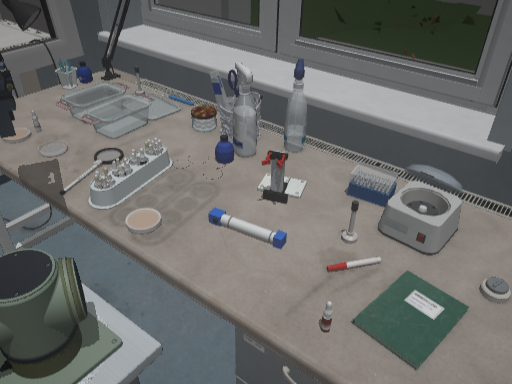

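View pics/b.png

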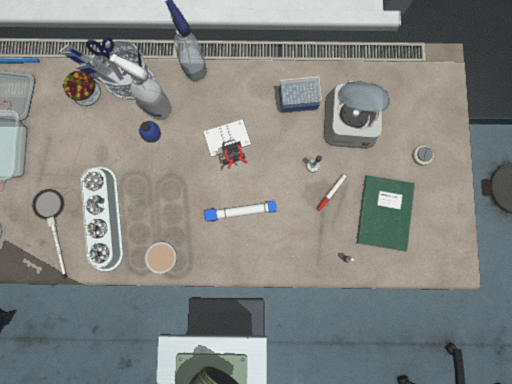

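The column's blue top cap is at (211,214) in the top view and its foot at (271,207). The stand's white base is at (227,137), with the red jaws in front at (233,152). Next I'll measure both precisely from the depth clouds.

```bash
cat >> h.py <<'E'
def cloud(p):
    H,W=p['z_map'].shape; f=H/2/np.tan(np.radians(p['fovy'])/2)
    u,v=np.meshgrid(np.arange(W),np.arange(H)); z=p['z_map']
    d=np.stack([(u-p['cx'])/f*z,(v-p['cy'])/f*z,z],-1)
    return d@rot(p['orientation']).T+np.array(p['position'],float)
E
python3 - <<'E'
from h import *
np.set_printoptions(precision=1,suppress=True)
ps=[env.grab_frame('scene'),env.grab_frame('top')]
for p,n in zip(ps,('scene','top')):
    X=cloud(p); ok=p['z_map']>0; hsv=cv2.cvtColor(p['frame'],cv2.COLOR_RGB2HSV)
    h,s,v=[hsv[...,i].astype(int) for i in range(3)]
    x,y,z=X[...,0],X[...,1],X[...,2]
    col=ok&(abs(x-515)<70)&(abs(y+75)<150)&(z>15)&(z<45)
    blue=col&(h>100)&(h<130)&(s>120)
    print(n,'table z',np.median(z[ok&(abs(x-450)<20)&(abs(y+75)<100)]))
    for nm,m in(('colall',col),('blue+y',blue&(y>-75)),('blue-y',blue&(y<-75))):
        if m.sum()<5: print(nm,m.sum());continue
        P=X[m]; print(nm,m.sum(),'min',P.min(0),'max',P.max(0),'mean',P.mean(0),'rect',cv2.minAreaRect(P[:,:2].astype(np.float32)))
    reg=ok&(x>560)&(x<800)&(abs(y+70)<110)
    wb=reg&(z>5)&(z<20)&(v>150)&(s<40)
    P=X[wb]; print('base',wb.sum(),P.min(0),P.max(0),'z med',np.median(P[:,2]),cv2.minAreaRect(P[:,:2].astype(np.float32)))
    red=reg&((h<8)|(h>172))&(s>140)&(z>100)
    P=X[red]; print('red',red.sum(),P.min(0),P.max(0),P.mean(0))
    for l in ['column_boss','column_foot','column_band','stand','flask','probe_holder','vial','dish']:
        a=env.landmark_of(p,l)
        print(l,[(q['point'],round(q['score'],2),onz(p,q['point'],16 if 'col' in l else 0)) for q in a[:1]])
def crop(p,u0,u1,v0,v1): return cv2.resize(cv2.cvtColor(p['frame'][v0:v1,u0:u1],cv2.COLOR_RGB2BGR),(400,400),interpolation=cv2.INTER_CUBIC)
cv2.imwrite('pics/c.png',np.hstack([crop(ps[0],235,325,135,225),crop(ps[1],190,270,105,185)]))
E
```

```text
scene table z -1.486499329180731
colall 804 min [ 484.1 -185.5   15. ] max [550.   31.   34.5] mean [511.8 -82.5  25.3] rect ((515.196044921875, -77.86804962158203), (36.97435760498047, 215.40843200683594), 9.123435020446777)
blue+y 130 min [484.6  -9.3  15.1] max [519.7  31.   34.5] mean [498.7  10.3  28.3] rect ((502.0435485839844, 11.018036842346191), (34.63348388671875, 35.0794677734375), 10.312784194946289)
blue-y 114 min [ 513.3 -185.5   15.4] max [ 547.8 -157.9   33. ] mean [ 526.3 -172.7   27.7] rect ((529.7828369140625, -171.16317749023438), (35.73147964477539, 24.050905227661133), 10.199886322021484)
base 400 [ 688.5 -102.9    5.7] [797.7  39.9  19.6] z med 10.372046378598668 ((746.3499755859375, -30.955230712890625), (84.66516876220703, 129.02761840820312), 16.922513961791992)
red 97 [622.3 -95.4 129.9] [684.9 -30.  156.2] [649.2 -62.3 150.6]
column_boss [([217.2, 218.1], 0.6, array([498.2,   5.9,  16. ]))]
column_foot [([286.3, 238.9], 0.61, array([ 543.9, -184.1,   16. ]))]
column_band [([230.0, 219.0], 0.64, array([516.5, -22.9,  16. ]))]
stand [([273.6, 205.1], 0.93, a
[... 968 characters left out ...]
247465396 ((679.0541381835938, -66.78954315185547), (240.03672790527344, 212.31719970703125), 1.6357157230377197)
red 89 [622.4 -93.1 150.4] [683.2 -32.8 158.6] [653.9 -61.4 155. ]
column_boss [([212.1, 216.0], 0.66, array([499.7,   8.6,  16. ]))]
column_foot [([276.2, 204.1], 0.91, array([ 538.3, -184.9,   16. ]))]
column_band [([225.8, 210.2], 0.93, array([517.8, -32.4,  16. ]))]
stand [([237.2, 167.2], 0.55, array([654.2, -64.2,   0. ]))]
flask [([151.0, 136.0], 0.62, array([751.2, 209.4,   0. ]))]
probe_holder [([312.4, 165.2], 0.69, array([ 663.4, -298.5,    0. ]))]
vial [([342.7, 260.3], 0.62, array([ 372.3, -386.6,    0. ]))]
dish [([160.1, 259.5], 0.64, array([367.7, 163.6,   0. ]))]
```

View pics/c.png

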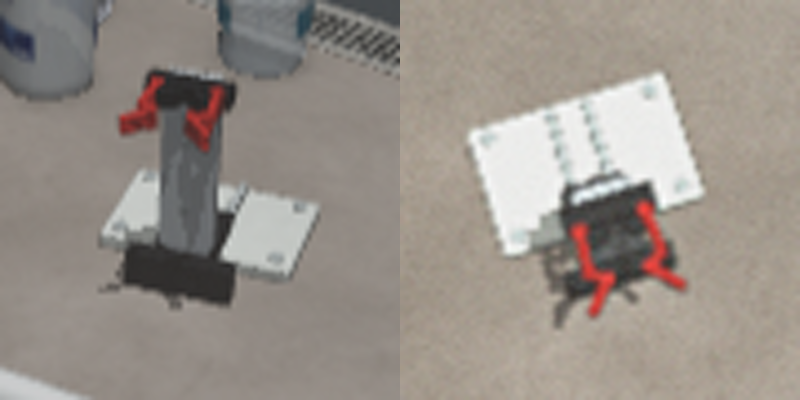

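The left crop shows the stand's red jaws open toward the robot, with the tips at (135,125) and (205,140) and the black foot stop at (180,275). The right crop shows the base rotated about 17°, with the jaw tips at (598,310) and (680,285).

```bash
python3 - <<'E'
from h import *
np.set_printoptions(precision=1,suppress=True)
for n in ('scene','top'):
    p=env.grab_frame(n);X=cloud(p); ok=p['z_map']>0; hsv=cv2.cvtColor(p['frame'],cv2.COLOR_RGB2HSV)
    h,s,v=[hsv[...,i].astype(int) for i in range(3)]; x,y,z=X[...,0],X[...,1],X[...,2]
    reg=ok&(x>670)&(x<820)&(y>-130)&(y<60)
    wb=(reg&(z>4)&(z<22)&(v>165)&(s<30)).astype(np.uint8)
    k,lab,st,_=cv2.connectedComponentsWithStats(wb)
    big=np.isin(lab,[i for i in range(1,k) if st[i,4]>60])
    P=np.array([onz(p,(b,a),12)[:2] for a,b in np.argwhere(big)],np.float32)
    r=cv2.minAreaRect(P); print(n,len(P),r)
    a=r[2] if r[2]<45 else r[2]-90; yaw=a if r[1][1]>r[1][0] else a
    c,sn=np.cos(np.radians(a)),np.sin(np.radians(a))
    o=np.array(r[0])-99.5*np.array([c,sn]); print('yaw',a,'origin',o)
    Rm=np.array([[c,sn],[-sn,c]])
    red=ok&(x>600)&(x<720)&(abs(y+65)<70)&((h<8)|(h>172))&(s>130)&(z>120)
    Q=np.array([onz(p,(b,a),155)[:2] for a,b in np.argwhere(red)])
    q=(Q-o)@Rm.T
    for sg in(1,-1):
        m=q[q[:,1]*sg>0]; tip=m[m[:,0]<m[:,0].min()+10]; print('jaw',sg,len(m),m.min(0),m.max(0),'tip',tip.mean(0))
    blk=ok&(x>600)&(x<720)&(abs(y+65)<70)&(v<70)&(z>15)&(z<40)
    q=(X[blk][:,:2]-o)@Rm.T; print('stop',len(q),np.percentile(q,[2,50,98],axis=0) if len(q) else '')
    hb=ok&(x>600)&(x<720)&(abs(y+65)<70)&(v<80)&(z>130)&(z<165)
    q=(X[hb][:,:2]-o)@Rm.T; print('head',len(q),np.percentile(q,[2,50,98],axis=0) if len(q) else '')
E
```

```text
scene 355 ((743.4010620117188, -32.036224365234375), (83.08895111083984, 127.08476257324219), 18.01372718811035)
yaw 18.01372718811035 origin [648.8 -62.8]
jaw 1 55 [-36.5   5.8] [29.2 24.3] tip [-31.6  17.3]
jaw -1 53 [-37.6 -31.6] [ 27.5 -10.4] tip [-32.  -28.2]
stop 166 [[ 19.9 -34.3]
 [ 26.2  -5.3]
 [ 66.7  32.9]]
head 112 [[ 14.4 -26.1]
 [ 27.2   1.4]
 [ 40.   23.1]]
top 857 ((746.713134765625, -30.075462341308594), (85.22975158691406, 129.12033081054688), 18.638914108276367)
yaw 18.638914108276367 origin [652.4 -61.9]
jaw 1 47 [-23.8   9.9] [24.6 26. ] tip [-18.8  21. ]
jaw -1 50 [-24.8 -25.5] [27.1 -9.1] tip [-19.8 -21.6]
stop 35 [[ 18.3 -15.1]
 [ 22.8   0.7]
 [ 31.8  33.4]]
head 99 [[ 13.  -21.8]
 [ 27.    1.6]
 [ 35.9  23.2]]
```

move_arm(plan=[[[2,-4.2,0],-4.5,0],[[2,-4.2,0],-4.5,0],[[2,-4.2,0],-4.5,0],[[2,-4.2,0],-4.5,0],[[2,-4.2,0],-4.5,0]])

```text
time_s: 2.1
ee_pos: [360.3, 301.4, 214.2]
ee_rot: [180.0, 0.0, 130.5]
force: [1.5, -0.6, 0.6]
gripper_width: 91.1
gripper_force: 0.0
```

move_arm(plan=[[[2,-4.2,0],-4.5,0],[[2,-4.2,0],-4.5,0],[[2,-4.2,0],-4.5,0],[[2,-4.2,0],-4.5,0],[[2,-4.2,0],-4.5,0]])

```text
time_s: 2.6
ee_pos: [460.4, 91.2, 214.3]
ee_rot: [179.9, 0.0, 107.9]
force: [0.7, -0.7, 0.8]
gripper_width: 91.1
gripper_force: 0.0
```

move_arm(plan=[[[2,-4.2,0],-4.5,0],[[2.3,-4.4,0],-5.2,0],[[0,0,-3],0,0],[[0,0,0],0,0],[[0,0,0],0,0]])

```text
time_s: 3.1
ee_pos: [502.2, 7.2, 183.9]
ee_rot: [-179.9, -0.0, 98.5]
force: [-0.4, -0.2, 0.7]
gripper_width: 91.1
gripper_force: 0.0
```

move_arm(plan=[[[0,-0.1,-4.5],0,0],[[0,0,-4.5],0,0],[[0,0,-4.5],0,0],[[0,0,-3],0,0],[[0,0,-1.3],0,0]])

```text
time_s: 3.6
ee_pos: [501.6, 7.3, 4.5]
ee_rot: [-179.8, -0.0, 98.6]
force: [-0.1, 0.6, 0.7]
gripper_width: 91.2
gripper_force: 0.0
```

```bash
python3 - <<'E'
from h import *
print(env.state()['ee_pos'])
ps=[env.grab_frame('scene'),env.grab_frame('top')]
def crop(p,c,r): return cv2.resize(cv2.cvtColor(p['frame'][r-45:r+45,c-45:c+45],cv2.COLOR_RGB2BGR),(400,400),interpolation=cv2.INTER_CUBIC)
cv2.imwrite('pics/d.png',np.hstack([crop(ps[0],220,215),crop(ps[1],225,205)]))
E
```

```text
[501.63873038   7.31456832   4.53082532]
```

View pics/d.png

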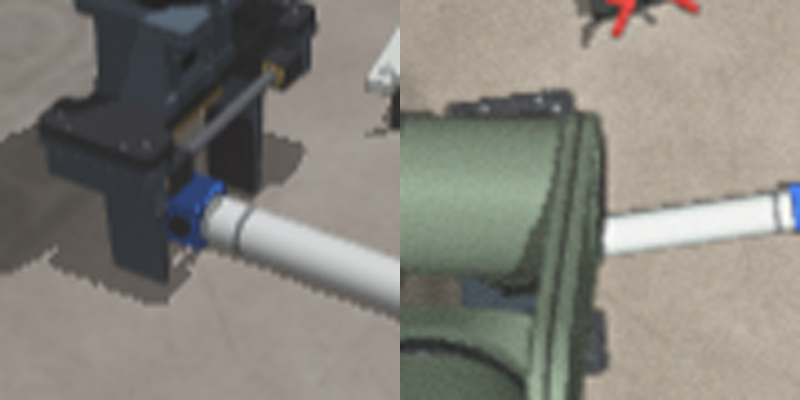

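The left crop shows the fingers straddling the blue top cap, with the black boss at (180,225) between them. I'll close gently.

move_arm(plan=[[[0,-0.1,-0.2],0,0.3],[[0,0,0],0,0.6],[[0,0,0],0,0.8],[[0,0,0],0,0.8],[[0,0,0],0,0.8]], squeeze=25)

```text
time_s: 4.2
ee_pos: [503.1, 5.0, 4.5]
ee_rot: [179.9, 0.0, 98.4]
force: [0.1, 0.3, 0.2]
gripper_width: 54.5
gripper_force: 0.0
```

move_arm(plan=[[[0,0,0],0,0.8],[[0,0,0],0,0.8],[[0,0,0],0,0.8]])

```text
time_s: 4.5
ee_pos: [503.8, 5.0, 4.2]
ee_rot: [179.9, 0.0, 98.4]
force: [2.4, 0.9, 0.2]
gripper_width: 37.6
gripper_force: 25.0
```

move_arm(plan=[[[0.04,-0.27,2.0],0,0.8],[[0.07,-0.47,1.96],0,0.8],[[0.1,-0.67,1.9],0,0.8],[[0.13,-0.87,1.82],0,0.8],[[0.15,-1.05,1.71],0,0.8]])

```text
time_s: 5.0
ee_pos: [506.3, -28.1, 97.7]
ee_rot: [-179.8, -0.1, 98.4]
force: [-0.2, -0.5, -4.5]
gripper_width: 38.0
gripper_force: 25.0
```

move_arm(plan=[[[0.18,-1.23,1.59],0,0.8],[[0.2,-1.38,1.46],0,0.8],[[0.22,-1.52,1.3],0,0.8],[[0.24,-1.65,1.13],0,0.8],[[0,0,0],0,0.8]])

```text
time_s: 5.5
ee_pos: [516.3, -87.1, 153.3]
ee_rot: [180.0, -0.0, 98.3]
force: [-0.3, 2.5, -0.9]
gripper_width: 37.5
gripper_force: 25.0
```

```bash
python3 - <<'E'
from h import *
p=env.grab_frame('scene')
cv2.imwrite('pics/e.png',cv2.resize(cv2.cvtColor(p['frame'][130:280,180:330],cv2.COLOR_RGB2BGR),(500,500),interpolation=cv2.INTER_CUBIC))
a=env.landmark_of(p,'column_foot'); print([(q['point'],q['score'],onz(p,q['point'],10)) for q in a])
print(env.state()['ee_pos'],env.state()['torque'])
E
```

```text
[([144.2, 224.7], 0.25, array([363.6717336 , 140.89599996,  10.        ]))]
[515.73389146 -85.37951509 152.19878422] [ 0.45478215 -0.22647784  0.08078684]
```

View pics/e.png

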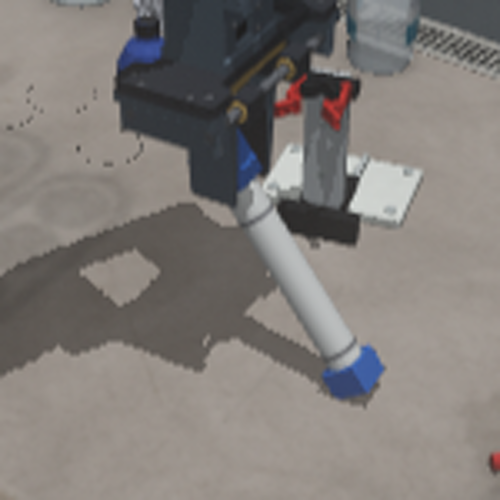

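The column has pivoted to about 50°, with its foot at (355,375) on the table. I'll continue the arc.

move_arm(plan=[[[0.26,-1.76,0.96],0,0.8],[[0.27,-1.85,0.76],0,0.8],[[0.28,-1.92,0.56],0,0.8],[[0.29,-1.96,0.36],0,0.8],[[0,0,0],0,0.8]])

```text
time_s: 6.1
ee_pos: [527.7, -161.8, 179.5]
ee_rot: [179.9, 0.0, 98.4]
force: [-0.2, 2.4, 5.9]
gripper_width: 37.8
gripper_force: 25.0
```

move_arm(plan=[[[0.15,-1.0,0.1],0,0.8],[[0.15,-1.0,0.05],0,0.8],[[0.15,-1.0,0],0,0.8],[[0.14,-1.0,-0.06],0,0.8],[[0,0,0],0,0.8]])

```text
time_s: 6.6
ee_pos: [534.0, -201.0, 180.7]
ee_rot: [179.9, 0.1, 98.4]
force: [0.7, -0.1, 7.1]
gripper_width: 38.1
gripper_force: 25.0
```

```bash
cat > tilt.py <<'E'
from h import *
import sys
np.set_printoptions(precision=1,suppress=True)
p=env.grab_frame('scene'); X=cloud(p); hsv=cv2.cvtColor(p['frame'],cv2.COLOR_RGB2HSV)
e=env.state(); g=e['ee_pos']; print(g,e['ee_rot'],e['force'],e['torque'])
h,s,v=[hsv[...,i].astype(int) for i in range(3)]
near=(p['z_map']>0)&(np.hypot(X[...,0]-g[0],X[...,1]-g[1])<60)
foot=near&(h>100)&(h<130)&(s>120)&(X[...,2]<60); bar=near&(s<50)&(v>120)&(X[...,2]>40)&(X[...,2]<165)
for n,m in(('foot',foot),('bar',bar)): P=X[m]; print(n,len(P),P.min(0),P.max(0),P.mean(0))
for lo in range(40,165,20):
    P=X[bar&(X[...,2]>=lo)&(X[...,2]<lo+20)]
    if len(P)>3: print(lo,len(P),P.mean(0))
a=np.argwhere(foot); r,c=(a.mean(0).astype(int))
cv2.imwrite(sys.argv[1],cv2.resize(cv2.cvtColor(p['frame'][max(r-110,0):r+40,c-75:c+75],cv2.COLOR_RGB2BGR),(500,500),interpolation=cv2.INTER_CUBIC))
E
python3 tilt.py pics/f.png
```

```text
[ 533.9 -200.5  180.7] [179.9   0.1  98.4] [ 1.1 -0.8  6.3] [ 0.1 -0.1  0. ]
foot 108 [ 513.9 -216.6    0.8] [ 548.8 -186.4   24.9] [ 524.2 -204.9   15.9]
bar 163 [ 516.9 -213.    40.4] [ 540.  -198.3  125.9] [ 526.1 -207.8   69.3]
40 59 [ 525.7 -207.1   49.5]
60 53 [ 525.3 -207.4   69.4]
80 42 [ 526.3 -208.5   88.6]
100 8 [ 532.2 -211.5  105.5]
```

View pics/f.png

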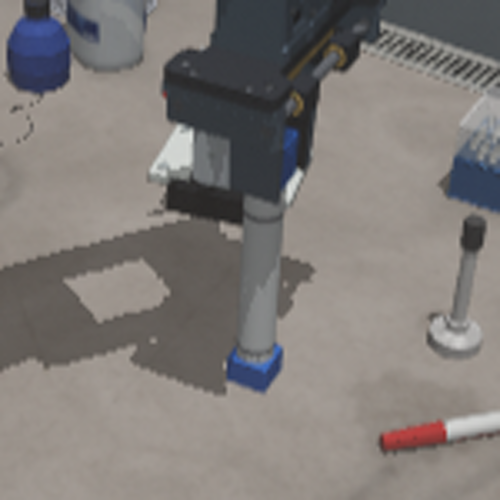

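The column stands upright at (255,300) with its foot flat on the table at (255,365). I'll release it briefly so it settles square, then regrip firmly.

move_arm(plan=[[[0,0,0],0,0.5],[[0,0,0],0,0.5],[[0,0,0],0,0.5],[[0,0,0],0,0.5]])

```text
time_s: 7.05
ee_pos: [532.6, -200.5, 179.3]
ee_rot: [-179.9, -0.0, 98.5]
force: [-0.2, -0.5, -0.8]
gripper_width: 45.4
gripper_force: 0.0
```

move_arm(plan=[[[0,0,0],0,0.85],[[0,0,0],0,0.85],[[0,0,0],0,0.85],[[0,0,0],0,0.85],[[0,0,0],0,0.85]], squeeze=60)

```text
time_s: 7.55
ee_pos: [533.0, -201.0, 179.8]
ee_rot: [-180.0, -0.0, 98.4]
force: [-0.0, 0.5, -1.5]
gripper_width: 36.7
gripper_force: 60.0
```

move_arm(plan=[[[0,0,0.2],0,0.85],[[0,0,0.2],0,0.85],[[0.3,0.6,0],1,0.85],[[0.3,0.6,0],1,0.85],[[0,0,0],0,0.85]])

```text
time_s: 8.05
ee_pos: [539.3, -187.8, 183.7]
ee_rot: [-180.0, -0.1, 100.5]
force: [0.7, 0.6, -5.8]
gripper_width: 36.9
gripper_force: 60.0
```

```bash
python3 tilt.py pics/g.png
```

```text
[ 539.1 -188.4  183.7] [-180.    -0.   100.5] [ 0.6  0.  -6.8] [-0.2  0.  -0. ]
foot 97 [ 521.5 -203.9    5.2] [ 555.4 -172.4   29. ] [ 529.6 -192.1   20.3]
bar 148 [ 524.  -200.8   41.3] [ 548.3 -184.4  161.6] [ 531.5 -195.    72. ]
40 51 [ 531.5 -193.5   50.5]
60 45 [ 530.6 -194.4   69.3]
80 41 [ 530.9 -196.2   89.8]
100 8 [ 534.9 -199.2  108.6]
```

move_arm(plan=[[[0.8,1.7,0],1.6,0.85],[[0.8,1.7,-0.1],1.6,0.85],[[0.8,1.7,-0.1],1.6,0.85],[[0.8,1.7,0],1.6,0.85],[[0.8,1.8,0],1.6,0.85]])

```text
time_s: 8.6
ee_pos: [579.1, -102.5, 181.8]
ee_rot: [-180.0, 0.0, 108.5]
force: [0.9, -1.5, -6.5]
gripper_width: 36.6
gripper_force: 60.0
```

move_arm(plan=[[[0.6,1.8,0],0,0.85],[[0,0,0],0,0.85],[[0,0,0],0,0.85]])

```text
time_s: 8.9
ee_pos: [584.9, -85.2, 181.8]
ee_rot: [-180.0, 0.1, 108.5]
force: [-0.1, -0.1, -5.7]
gripper_width: 37.2
gripper_force: 60.0
```

```bash
python3 tilt.py pics/g.png; python3 - <<'E'
from h import *
a=np.radians(18.5);g=env.state()['ee_pos'][:2]-np.array([652,-62])
print('stand frame',g@[np.cos(a),np.sin(a)],g@[-np.sin(a),np.cos(a)])
E
```

```text
[584.8 -85.6 181.9] [-180.     0.1  108.5] [ 1.  -0.3 -6.4] [-0.   0.1 -0. ]
foot 81 [ 566.4 -105.7    5.8] [603.  -75.   27.4] [576.  -94.1  17.5]
bar 100 [ 569.3 -100.9   40.1] [592.2 -87.8 117. ] [578.3 -96.   69.5]
40 38 [579.1 -96.   50.1]
60 31 [578.1 -96.2  69.2]
80 24 [578.5 -96.7  89.3]
100 7 [574.3 -92.8 108.1]
stand frame -71.19386018627137 -1.0548986126631767
```

View pics/g.png

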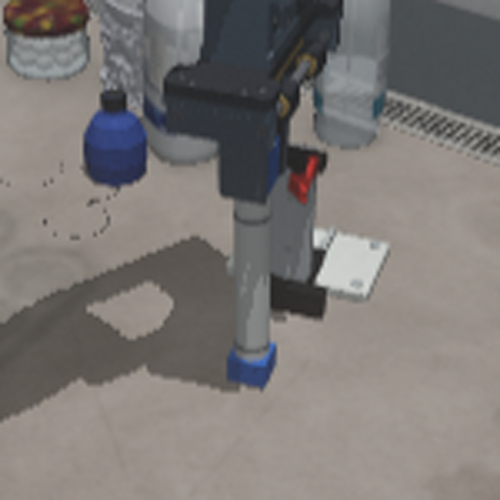

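The column is upright at (252,300) in front of the stand. I'll advance along the stand's axis, correcting 1 mm sideways.

move_arm(plan=[[[0.92,0.41,0],0,0.85],[[0.95,0.32,0],0,0.85],[[0.95,0.32,0],0,0.85],[[0.76,0.25,0],0,0.85],[[0,0,0],0,0.85]])

```text
time_s: 9.45
ee_pos: [622.3, -71.7, 181.7]
ee_rot: [179.9, 0.0, 108.5]
force: [0.4, -1.1, -6.9]
gripper_width: 36.9
gripper_force: 60.0
```

move_arm(plan=[[[0.19,0.06,0],0,0.85],[[0.19,0.06,0],0,0.85],[[0,0,0],0,0.85]])

```text
time_s: 9.75
ee_pos: [624.7, -70.8, 182.0]
ee_rot: [180.0, 0.0, 108.4]
force: [0.0, -0.7, -6.4]
gripper_width: 37.1
gripper_force: 60.0
```

move_arm(plan=[[[0.19,0.06,0],0,0.85],[[0.19,0.06,0],0,0.85],[[0,0,0],0,0.85]])

```text
time_s: 10.05
ee_pos: [628.7, -69.6, 182.1]
ee_rot: [180.0, 0.0, 108.4]
force: [-0.9, -0.6, -6.9]
gripper_width: 37.1
gripper_force: 60.0
```

```bash
cat > sf.py <<'E'
from h import *
np.set_printoptions(precision=1,suppress=True)
a=np.radians(18.5);e=env.state();M=np.array([[np.cos(a),np.sin(a)],[-np.sin(a),np.cos(a)]])
print('stand frame',M@(e['ee_pos'][:2]-np.array([652,-62])),e['ee_pos'][2],'F',M@e['force'][:2],e['force'][2],'T',M@e['torque'][:2],e['ee_rot'],e['time_s'])
E
python3 sf.py
```

```text
stand frame [-24.5   0.2] 182.07346960455394 F [-1.  -0.3] -6.9132413838203615 T [-0.  0.] [180.    0.  108.4] 10.05
```

move_arm(plan=[[[0.19,0.06,0],0,0.85],[[0.19,0.06,0],0,0.85],[[0,0,0],0,0.85]])

```text
time_s: 10.35
ee_pos: [632.2, -68.7, 181.8]
ee_rot: [-180.0, 0.0, 108.5]
force: [-0.3, -0.7, -5.7]
gripper_width: 37.1
gripper_force: 60.0
```

move_arm(plan=[[[0.19,0.06,0],0,0.85],[[0.19,0.06,0],0,0.85],[[0,0,0],0,0.85]])

```text
time_s: 10.65
ee_pos: [635.6, -67.2, 181.6]
ee_rot: [-179.9, -0.0, 108.4]
force: [-2.1, -2.1, -7.0]
gripper_width: 37.1
gripper_force: 60.0
```

```bash
python3 sf.py
```

```text
stand frame [-17.2   0.2] 181.62387614587976 F [-2.7 -1.3] -7.021978818266279 T [-0.2  0.8] [-179.9   -0.   108.4] 10.65
```

move_arm(plan=[[[0.19,0.06,0],0,0.85],[[0,0,0],0,0.85]])

```text
time_s: 10.85
ee_pos: [638.2, -66.4, 181.9]
ee_rot: [180.0, -0.0, 108.4]
force: [-2.0, -0.6, -6.2]
gripper_width: 36.8
gripper_force: 60.0
```

move_arm(plan=[[[0.19,0.06,0],0,0.85],[[0,0,0],0,0.85]])

```text
time_s: 11.05
ee_pos: [640.4, -65.8, 182.1]
ee_rot: [179.9, 0.0, 108.4]
force: [-1.0, -2.1, -7.1]
gripper_width: 37.1
gripper_force: 60.0
```

```bash
python3 sf.py
```

```text
stand frame [-12.2   0.1] 182.05848295190378 F [-1.6 -1.7] -7.117863213866281 T [-0.2  0.4] [179.9   0.  108.4] 11.05
```

move_arm(plan=[[[0.19,0.06,0],0,0.85],[[0,0,0],0,0.85]])

```text
time_s: 11.25
ee_pos: [642.4, -65.2, 182.1]
ee_rot: [179.9, 0.0, 108.4]
force: [-0.5, -1.7, -6.9]
gripper_width: 36.6
gripper_force: 60.0
```

move_arm(plan=[[[0.19,0.06,0],0,0.85],[[0,0,0],0,0.85]])

```text
time_s: 11.45
ee_pos: [644.3, -64.6, 182.1]
ee_rot: [179.9, 0.0, 108.4]
force: [-0.8, -0.9, -6.8]
gripper_width: 37.2
gripper_force: 60.0
```

```bash
python3 sf.py
```

```text
stand frame [-8.2 -0. ] 182.10222449891 F [-1.1 -0.6] -6.823571900606617 T [-0.2  0.1] [179.9   0.  108.4] 11.45
```

move_arm(plan=[[[0.19,0.06,0],0,0.85],[[0,0,0],0,0.85]])

```text
time_s: 11.65
ee_pos: [646.1, -64.0, 182.1]
ee_rot: [179.9, 0.0, 108.4]
force: [-0.3, -1.0, -6.3]
gripper_width: 37.1
gripper_force: 60.0
```

move_arm(plan=[[[0.19,0.06,0],0,0.85],[[0,0,0],0,0.85]])

```text
time_s: 11.85
ee_pos: [648.0, -63.4, 182.1]
ee_rot: [179.9, 0.0, 108.4]
force: [0.3, -0.7, -6.3]
gripper_width: 37.1
gripper_force: 60.0
```

```bash
python3 sf.py
```

```text
stand frame [-4.2 -0.1] 182.08842915972727 F [ 0.1 -0.7] -6.290511613790363 T [-0.2 -0.1] [179.9   0.  108.4] 11.85
```

move_arm(plan=[[[0.19,0.06,0],0,0.85],[[0,0,0],0,0.85]])

```text
time_s: 12.05
ee_pos: [649.9, -62.9, 182.1]
ee_rot: [179.9, 0.0, 108.4]
force: [0.5, -0.6, -6.9]
gripper_width: 36.8
gripper_force: 60.0
```

move_arm(plan=[[[0.19,0.06,0],0,0.85],[[0,0,0],0,0.85]])

```text
time_s: 12.25
ee_pos: [651.8, -62.3, 182.1]
ee_rot: [179.9, 0.0, 108.4]
force: [1.5, 0.1, -7.2]
gripper_width: 37.4
gripper_force: 60.0
```

```bash
python3 sf.py; python3 tilt.py pics/i.png; python3 - <<'E'
from h import *
p=env.grab_frame('scene')
cv2.imwrite('pics/j.png',cv2.resize(cv2.cvtColor(p['frame'][140:230,230:320],cv2.COLOR_RGB2BGR),(550,550),interpolation=cv2.INTER_CUBIC))
E
```

```text
stand frame [-0.3 -0.2] 182.06020699024313 F [ 1.5 -0.4] -7.195147490223408 T [-0.2 -0.2] [179.9   0.  108.4] 12.25
[651.8 -62.3 182. ] [179.9   0.  108.4] [ 0.7  0.9 -6.6] [-0.  -0.3  0. ]
foot 61 [634.3 -82.5   3.5] [670.5 -52.4  27.9] [642.7 -69.   18.1]
bar 77 [622.1 -74.5  41.5] [654.  -35.6 143.1] [644.4 -70.2  71. ]
40 29 [645.7 -71.3  49.9]
60 24 [646.  -71.9  69.7]
80 15 [644.3 -70.8  88.1]
100 7 [640.  -67.6 105.9]
```

View pics/j.png

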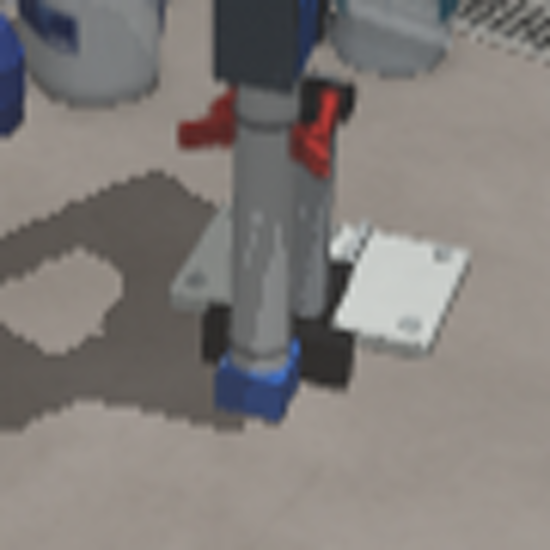

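The picture shows the barrel between the red jaws at (265,130) and the foot cap at (255,385) nearly at the black stop. I'll creep on to feel for the stop.

move_arm(plan=[[[0.1,0.03,0],0,0.85],[[0.1,0.03,0],0,0.85],[[0,0,0],0,0.85]])

```text
time_s: 12.65
ee_pos: [653.4, -61.8, 182.0]
ee_rot: [180.0, 0.0, 108.4]
force: [1.6, -0.6, -6.8]
gripper_width: 37.1
gripper_force: 60.0
```

move_arm(plan=[[[0.1,0.03,0],0,0.85],[[0.1,0.03,0],0,0.85],[[0,0,0],0,0.85]])

```text
time_s: 12.95
ee_pos: [654.9, -61.3, 182.0]
ee_rot: [-180.0, -0.0, 108.4]
force: [-0.1, -0.6, -5.2]
gripper_width: 36.7
gripper_force: 60.0
```

```bash
python3 sf.py
```

```text
stand frame [ 3.  -0.3] 181.97238210308495 F [-0.3 -0.5] -5.204939938106385 T [-0.2  0.2] [-180.    -0.   108.4] 12.95
```

move_arm(plan=[[[0.1,0.03,0],0,0.85],[[0,0,0],0,0.85]])

```text
time_s: 13.15
ee_pos: [655.6, -61.1, 181.9]
ee_rot: [-179.9, -0.0, 108.4]
force: [-0.7, -1.1, -5.0]
gripper_width: 37.2
gripper_force: 60.0
```

move_arm(plan=[[[0.1,0.03,0],0,0.85],[[0,0,0],0,0.85]])

```text
time_s: 13.35
ee_pos: [656.3, -60.9, 181.9]
ee_rot: [-179.9, -0.0, 108.4]
force: [-2.6, -1.2, -3.5]
gripper_width: 37.0
gripper_force: 60.0
```

```bash
python3 sf.py
```

```text
stand frame [ 4.4 -0.3] 181.88930449856133 F [-2.8 -0.4] -3.4854045078279254 T [-0.1  1.3] [-179.9   -0.   108.4] 13.35
```

move_arm(plan=[[[0.1,0.03,0],0,0.85],[[0,0,0],0,0.85]])

```text
time_s: 13.55
ee_pos: [656.6, -60.9, 181.8]
ee_rot: [-179.8, -0.0, 108.5]
force: [-5.2, -1.8, -3.3]
gripper_width: 37.0
gripper_force: 60.0
```

move_arm(plan=[[[0.1,0.03,0],0,0.85],[[0,0,0],0,0.85]])

```text
time_s: 13.75
ee_pos: [656.8, -61.0, 181.7]
ee_rot: [-179.7, -0.0, 108.5]
force: [-7.7, -3.6, -2.1]
gripper_width: 37.0
gripper_force: 60.0
```

```bash
python3 sf.py
```

```text
stand frame [ 4.9 -0.6] 181.6954842191153 F [-8.4 -1. ] -2.125106794809379 T [-0.2  2.1] [-179.7   -0.   108.5] 13.75
```

move_arm(plan=[[[0.1,0.03,0],0,0.85],[[0,0,0],0,0.85]])

```text
time_s: 13.95
ee_pos: [657.0, -61.1, 181.6]
ee_rot: [-179.5, -0.0, 108.5]
force: [-7.6, -3.8, -2.1]
gripper_width: 37.3
gripper_force: 60.0
```

move_arm(plan=[[[-0.19,-0.06,-0.1],0,0.85],[[0,0,-0.1],0,0.85],[[0,0,0],0,0.85]])

```text
time_s: 14.25
ee_pos: [656.9, -61.1, 180.1]
ee_rot: [-179.8, 0.0, 108.4]
force: [-4.8, -2.3, -2.5]
gripper_width: 37.2
gripper_force: 60.0
```

```bash
python3 sf.py
```

```text
stand frame [ 4.9 -0.7] 180.11345512318047 F [-5.2 -0.6] -2.5394154728050067 T [-0.3  1.9] [-179.8    0.   108.4] 14.25
```

move_arm(plan=[[[0,0,-0.1],0,0.85],[[0,0,0],0,0.85]])

```text
time_s: 14.45
ee_pos: [657.0, -61.2, 179.6]
ee_rot: [-179.8, 0.0, 108.4]
force: [-5.2, -3.4, -0.4]
gripper_width: 37.2
gripper_force: 60.0
```

move_arm(plan=[[[0,0,-0.1],0,0.85],[[0,0,0],0,0.85]])

```text
time_s: 14.65
ee_pos: [657.1, -61.2, 179.6]
ee_rot: [-179.9, 0.1, 108.4]
force: [-6.5, -2.1, 3.6]
gripper_width: 37.0
gripper_force: 60.0
```

```bash
python3 sf.py
```

```text
stand frame [ 5.1 -0.8] 179.58966637067536 F [-6.8  0.1] 3.5945669577065122 T [-0.2  2.3] [-179.9    0.1  108.4] 14.65
```

move_arm(plan=[[[-0.1,-0.03,0],0,0.85],[[0,0,0],0,0.6],[[0,0,0],0,0.4],[[0,0,0],0,0.3],[[0,0,0],0,0.3]])

```text
time_s: 15.15
ee_pos: [658.8, -60.1, 178.6]
ee_rot: [179.8, 0.0, 108.4]
force: [0.2, 0.1, -0.0]
gripper_width: 58.5
gripper_force: 0.0
```

```bash
python3 sf.py; python3 tilt.py pics/k0.png;  python3 - <<'E'
from h import *
p=env.grab_frame('scene')
cv2.imwrite('pics/k.png',cv2.resize(cv2.cvtColor(p['frame'][140:230,230:320],cv2.COLOR_RGB2BGR),(550,550),interpolation=cv2.INTER_CUBIC))
E
```

```text
stand frame [ 7.1 -0.4] 178.5879060411156 F [ 0.2 -0. ] -0.025736370441286814 T [-0.1 -0. ] [179.8   0.  108.4] 15.15
[658.5 -60.2 178.3] [179.8   0.  108.4] [ 0.7  0.5 -0.4] [-0.1  0.  -0. ]
foot 62 [635.8 -79.5   2.2] [672.7 -49.   23.9] [644.9 -67.7  16.2]
bar 42 [624.8 -74.   40. ] [651.8 -43.4 141.8] [646.6 -69.3  61. ]
40 23 [647.6 -70.2  48.8]
60 17 [647.3 -70.7  68.2]
```

View pics/k.png

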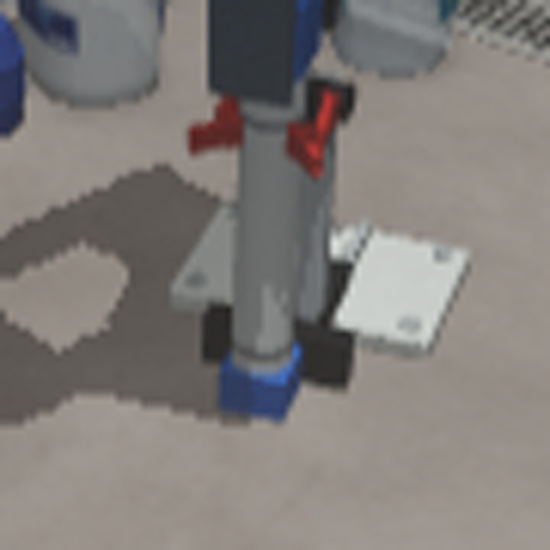

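The picture shows the column upright in the jaws, with the foot cap at (258,385) on the table against the stop and the fingers open. I'll withdraw upward.

move_arm(plan=[[[-0.15,-0.05,1],0,0.1],[[0,0,2],0,0],[[0,0,3],0,0],[[0,0,3],0,0],[[0,0,3],0,0]])

```text
time_s: 15.75
ee_pos: [655.9, -61.0, 300.0]
ee_rot: [179.9, 0.0, 108.4]
force: [0.0, -1.0, -0.4]
gripper_width: 91.1
gripper_force: 0.0
```

move_arm(plan=[[[-3,3,1],0,0],[[-4,3,0],0,0],[[-4,3,0],0,0],[[-4,3,0],0,0],[[-4,3,0],0,0]])

```text
time_s: 16.25
ee_pos: [464.3, 89.9, 308.8]
ee_rot: [179.9, -0.0, 108.4]
force: [0.8, 2.4, -0.3]
gripper_width: 91.6
gripper_force: 0.0
```

move_arm(plan=[[[-4,3,0],0,0],[[-3,3,0],0,0],[[0,0,0],0,0],[[0,0,0],0,0]])

```text
time_s: 16.65
ee_pos: [395.8, 149.3, 309.0]
ee_rot: [179.8, 0.0, 108.6]
force: [-0.8, -0.5, -0.3]
gripper_width: 91.3
gripper_force: 0.0
```

```bash
python3 - <<'E'
from h import *
np.set_printoptions(precision=1,suppress=True)
s=env.grab_frame('scene');t=env.grab_frame('top')
c=lambda p,c0,r0:cv2.resize(cv2.cvtColor(p['frame'][r0-50:r0+50,c0-50:c0+50],cv2.COLOR_RGB2BGR),(400,400),interpolation=cv2.INTER_CUBIC)
cv2.imwrite('pics/l.png',np.hstack([c(s,275,175),c(t,233,150)]))
for n,p in(('s',s),('t',t)):
    X=cloud(p);hsv=cv2.cvtColor(p['frame'],cv2.COLOR_RGB2HSV);h,sa=hsv[...,0].astype(int),hsv[...,1]
    m=(p['z_map']>0)&(np.hypot(X[...,0]-656,X[...,1]+61)<50)&(h>100)&(h<130)&(sa>110)
    for k,q in(('top',m&(X[...,2]>150)),('foot',m&(X[...,2]<50))):
        if q.any(): print(n,k,q.sum(),X[q].min(0),X[q].max(0))
for l in ['flask','probe_holder','vial','dish']: print(l,[onz(t,a['point'],0) for a in env.landmark_of(t,l)[:1]])
E
```

```text
s top 189 [634.1 -81.3 178.8] [675.4 -43.1 216.9]
s foot 82 [632.8 -79.6  -0.5] [675.9 -30.   24.1]
t top 142 [635.6 -78.1 154.4] [688.9 -38.  219.8]
t foot 26 [636.3 -76.7  -0.4] [652.9 -45.   32. ]
flask [array([743.7, 214.7,   0. ])]
probe_holder [array([ 656.4, -302.1,    0. ])]
vial [array([ 376.2, -384.9,    0. ])]
dish [array([372.9, 154.2,   0. ])]
```

View pics/l.png

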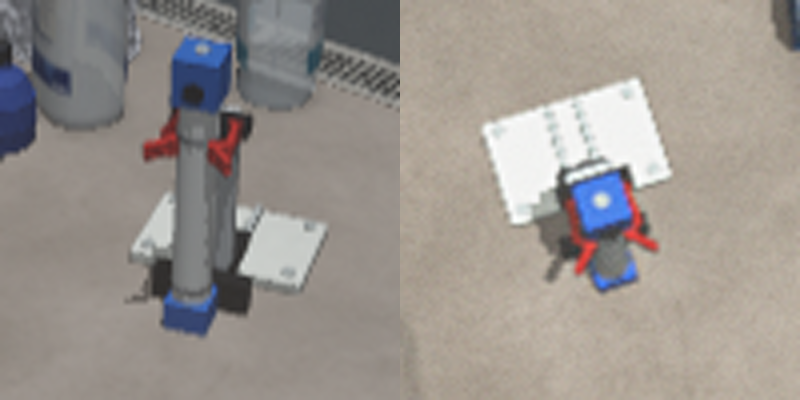

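The column stands upright in the jaws: top cap at (202,75) and foot at (190,310) in the left crop, vertical within a couple of mm. The bystanders have not moved, so I'll hand in.

```bash
python3 -c "
from workcell import env
print(env.job_done())"
```

```text
the job is handed in; nothing more can be done
None
```

The column is upright in the clip, released, with its foot on the table and up against the stop (felt at about 8 N, d about +5 mm); the bystanders were not moved, and the job is handed in.

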